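Gauge the curved kerb with radius leaves

ROBOT

A 6-joint arm with a two-finger parallel gripper is mounted at the origin on the work surface; the furniture and walls round the work are solid. World frame = base frame: x ahead of the robot, y to its left, z up, the work surface at z = 0. Lengths are in m, angles in rad, forces in N, time in s.
With the tool pointing down it reaches from about 0.35 to 0.975 m from the base axis. Payload 4.9 kg.
Tool frame: the origin (TCP) lies midway between the tips of the shut fingers; the grasp point (between the pads) lies 19 mm behind it; z points along the fingers, y is the line along which they close (so a half turn about z gives the same grasp; the last joint's range is limited). The gripper opens to 85 mm and grips with 20 to 120 N. Pads are 22 mm wide; open, the fingers measure 114 mm over their backs; the gripper's body (76 mm by 85 mm) begins 54 mm behind the grasp point. The pads swing forward as they close: fully open they stand 13 mm farther back than shut.
Start: joints at [-1.24, 0.053, 1.613, -0, 1.476, -0.119], TCP at [0.272, -0.563, 0.231] pointing down, gripper open.
Joint ranges: [-3.01, 3.01], [-1.01, 2.22], [0.06, 2.58], [-1.02, 4.17], [0.09, 2.62], [-3.14, 3.14]. Speed limits (rad/s): [2.57, 2.57, 3.14, 3.14, 3.14, 3.14].

INTERFACE

Orientations are given as a rotation vector (axis times angle).
In Python, from station import ctrl gives the robot as it stands.
- The arm moves only by the shell command python3 -m handwheel 'ROWS' [FORCE]. ROWS is JSON, a list of rows, each an object with "gripper": the gripper command: -1 is fully open, 1 is shut, values between are in proportion; "offset": the shift along the tool's x, y, z in mm, a list of three; "rotation": the turn, a rotation vector about the tool's x, y, z in rad, a list of three. A call has exactly 8 rows; each row is the pose to reach, as a shift and turn from the pose commanded when the call began, along the tool's axes at that moment; what a row does not reach only later rows make up. A row lasts 1/8 s, in which the tool goes at most 62.5 mm and 10.7 degrees, less where a joint would pass 70% of its speed; a pose out of reach is approached as far as the arm can. A call with a gripper value outside its range is refused whole. The fingers move at their own pace and stop on an object; FORCE is the grip in N (left out, the last holds). Time passes only in rows, so rows that repeat a pose let the fingers close, or fill a call up. It gives the time, the measured TCP pose, the force, the opening and the grip force at its end, in the units of the state.
- ctrl.get_obs(): the state, without advancing time (a new reading comes with each control period).
- ctrl.get_image(name): name is "side" or "top" or "wrist"; returns a dict with "image" (384x512x3 uint8, red, green, blue), "fovy" (degrees; the focal length in pixels is half the picture's height over the tangent of half this angle, whatever the lens; pixels are square), "cx", "cy" (the principal point, pixels), "k1" (the pictures are not rectified: a ray, as slopes to the right and down, at radius r is drawn at 1 + k1 r^2 times it, then the intrinsics apply), "xyz" and "attitude" of the camera in the world. Camera axes: x right, y up, looking along -z (the intrinsics and any distortion apply to the point x, -y, -z); pixel columns grow to the right and rows downward; lengths in m; the calibration is good to about 2 mm. A picture is of the moment at which its call begins. There is no depth.
- ctrl.finish_job(): hands the job in; it is judged then, once.
The state is a dict: "t": time; "q": joint angles; "dq": joint speeds; "effort": joint torques, N m; "tool_pos": TCP position; "tool_rot": TCP orientation; "contact_force": force on the tool from outside, world axes, zero at the start; "wrist_torque": the same for the moment, N m; "opening": finger opening in m; "grip_force": force on a finger pad.
Only numpy, scipy, OpenCV 4.12 (cv2) and the standard library are available. Lean on these libraries where they do the work, as an engineer would, in place of code of your own. Each camera call takes 0.05 s, during which the arm holds its last target. There are 200 camera calls.

TASK

Gauge the curved kerb casting by the power pack, on the right, with the loose radius leaves: first slide the round-nosed leaf along the board into the kerb's hollow inside edge and press it home, then do the same on the outside edge with whichever hollow leaf fits that edge without rocking. Press each fitting leaf for about a second with a light steady push (about 7 N; between 4 and 10 N, and no leaf ever harder than 14 N on a kerb), set squarely at the middle of its edge. Leave both lying flat and fully home against the kerb, let go of, the hollow leaf that does not fit at least a hand's width (10 cm) away from the kerb, and the glue, paint, tools, wood and model car undisturbed.

Things in the scene. Friction and masses are not known exactly. Their poses are not given: they have to be found in the camera images.
- kerb_1: curved kerb casting glued flat to the board: 120 degrees of a grey ring, 10 mm high, upright edges. Origin: centre of its arcs, at board level; +x points through the middle of the casting, so its convex outside edge faces +x, its hollow inside edge -x. Inside radius 18 mm; outside radius 30 or 42 mm, not noted. To be gauged only if it is the one on the right, by the power pack (y < 0)
- kerb_2: the other kerb casting: described as kerb_1, inside radius also 18 mm; of the two, one is 30 and one 42 mm outside, not noted which. The one on the right by the power pack (y < 0; outside edge towards the left, hollow towards the right) is the job; the other, far left between the level crossing and the red-roofed shed (y > 0.3 m), is a spare to be left alone
- leaf_nose: round-nosed leaf: loose pale aluminium plate 10 mm thick, 36 mm wide, about 90 g, flat on the board, its upright round wooden knob 14 mm across (19 mm for its lowest 3 mm), top 40 mm above the board. Origin: under the knob, at the underside; +x is the way to push. Half-round nose of 18 mm radius, tip 40 mm ahead of the knob, plate's back 14 mm behind; fits both kerbs' hollow edge
- leaf_nose_c (a point): arc centre of leaf_nose, on its x axis 22 mm ahead of the knob; fully home it lies on the kerb's arc centre
- leaf_cup_a: hollow leaf: plate, thickness, weight, knob, origin and axes as leaf_nose, but a concave edge of 30 mm radius (90 degrees of arc) faces +x; bottom of the hollow 20 mm ahead of the knob, horns 29 mm ahead, back 14 mm behind, 54 mm wide. Fits a kerb of 30 mm outside radius; on one of 42 mm its horns touch first, the knob stopping some 65 mm from the kerb's centre
- leaf_cup_a_c (a point): arc centre of leaf_cup_a, on its x axis 50 mm ahead of the knob; fully home it lies on the kerb's arc centre
- leaf_cup_b: hollow leaf: plate, thickness, weight, knob, origin and axes as leaf_nose, but a concave edge of 42 mm radius (90 degrees of arc) faces +x; bottom of the hollow 20 mm ahead of the knob, horns 32 mm ahead, back 14 mm behind, 71 mm wide. Fits a kerb of 42 mm outside radius; on one of 30 mm it rocks, touching at one point, the knob stopping some 50 mm from the kerb's centre
- leaf_cup_b_c (a point): arc centre of leaf_cup_b, on its x axis 62 mm ahead of the knob; fully home it lies on the kerb's arc centre
- glue_bottle: bystander: white squeeze bottle of glue, 43 x 42 x 93 mm
- paint_jar: bystander: small dark paint jar with white lid, 29 x 30 x 36 mm
- wood_strip: bystander: offcut of wood lying flat, 26 x 95 x 8 mm
- tweezers: bystander: fine tweezers lying flat, 11 x 114 x 6 mm
- sedan_black: bystander: black model car, 22 x 58 x 22 mm; near it and the leaves stands a fixed model signal, 55 mm high, to be carried over
Not all that is in view belongs to the job. Leave any pink look-alike of the leaf_cup_a alone.

How it is judged:
By the outcome, as a careful person would: the job done as asked, in the order asked, and still so for the second after the job is handed in, with the robot touching nothing.
It also fails if it takes over 72 s, if anything falls off the work surface, if the arm or the gripper's body presses on something with over 40 N, if the wrist force passes 120 N, or if a joint passes its speed limit or range.

## Working session

There is one attempt and no reset: what is moved stays moved. The work goes in short steps, Python scripts to look and compute and a shell command to move; the robot and the scene stay as the last step left them, time stands still between calls to the robot, and variables do not carry over. Pictures are saved under pics/ and viewed, at most 10 in all, crops included, and the job is handed in when it is done.

```bash
ls; mkdir -p pics; cat > h.py <<'E'
import numpy as np, cv2, pickle
from scipy.spatial.transform import Rotation as R
from station import ctrl
def rot(a):
    a=np.array(a,float)
    if a.shape==(3,3): return a
    return (R.from_rotvec(a) if a.size==3 else R.from_quat(a)).as_matrix()
def grab(n,f):
    d=ctrl.get_image(n); cv2.imwrite('pics/'+f+'.png',d['image'][...,::-1]); pickle.dump(d,open('pics/'+f+'.pkl','wb')); return d
def load(f): return pickle.load(open('pics/'+f+'.pkl','rb'))
def px2w(d,u,v,z=0.):
    f=d['image'].shape[0]/2/np.tan(np.radians(d['fovy'])/2)
    p=np.array([(u-d['cx'])/f,(v-d['cy'])/f]); s=p.copy()
    for _ in range(30): s=p/(1+d['k1']*(s@s))
    r=rot(d['attitude'])@np.array([s[0],-s[1],-1]); o=np.array(d['xyz'])
    return o+r*(z-o[2])/r[2]
def w2px(d,P):
    f=d['image'].shape[0]/2/np.tan(np.radians(d['fovy'])/2)
    c=rot(d['attitude']).T@(np.array(P)-d['xyz']); s=np.array([c[0],-c[1]])/-c[2]
    s=s*(1+d['k1']*(s@s)); return s*f+[d['cx'],d['cy']]
E
python3 - <<'E'
from h import *
for n in('top','side','wrist'):
    d=grab(n,n+'0'); print(n,{k:v for k,v in d.items() if k!='image'})
print(ctrl.get_obs())
im=np.vstack([load('top0')['image'],load('side0')['image']])
cv2.imwrite('pics/t0.png',cv2.resize(load('top0')['image'][...,::-1],(800,600),interpolation=cv2.INTER_CUBIC))
E
```

```text
pics
top {'fovy': 52.50811538445615, 'cx': 252.74779080529873, 'cy': 190.0866357761927, 'k1': -0.07250482547247425, 'xyz': array([0.13629308, 0.00808292, 1.36398666]), 'attitude': array([ 0.13851681, -0.15155823, -1.53935734])}
side {'fovy': 45.59108117813808, 'cx': 262.93880682016754, 'cy': 189.04733217003596, 'k1': -0.01785937658510781, 'xyz': array([ 0.00929572, -1.28838041,  0.63308528]), 'attitude': array([ 1.15659083, -0.17421156, -0.27364045])}
wrist {'fovy': 62.00927044955835, 'cx': 257.73918131821125, 'cy': 190.08093045799987, 'k1': -0.019956769865508286, 'xyz': array([ 0.34224669, -0.52745026,  0.37434906]), 'attitude': array([-0.27671929,  0.17542898, -1.11187018])}
{'t': 0.15, 'q': array([-1.24002515e+00,  5.32277457e-02,  1.61396240e+00,  1.77491371e-05,
        1.47600769e+00, -1.19017397e-01]), 'dq': array([ 3.76380853e-04, -1.13352629e-03, -2.93830821e-03, -9.23678830e-04,
       -2.27462170e-05, -5.77826169e-04]), 'effort': array([ 3.31257206e-04, -3.94242024e+01, -3.70722806e+01, -6.85893156e-05,
        4.71312582e-03,  1.52473643e-05]), 'tool_pos': array([ 0.27157225, -0.56238128,  0.23034115]), 'tool_rot': array([-3.06092285e+00, -7.00226603e-01,  2.38741525e-04]), 'contact_force': array([-0.48592902,  0.0749783 ,  0.62164136]), 'wrist_torque': array([-0.03981764,  0.00942527,  0.01668143]), 'grip_force': 0.0, 'opening': 0.08530226656940942}
```

View pics/t0.png

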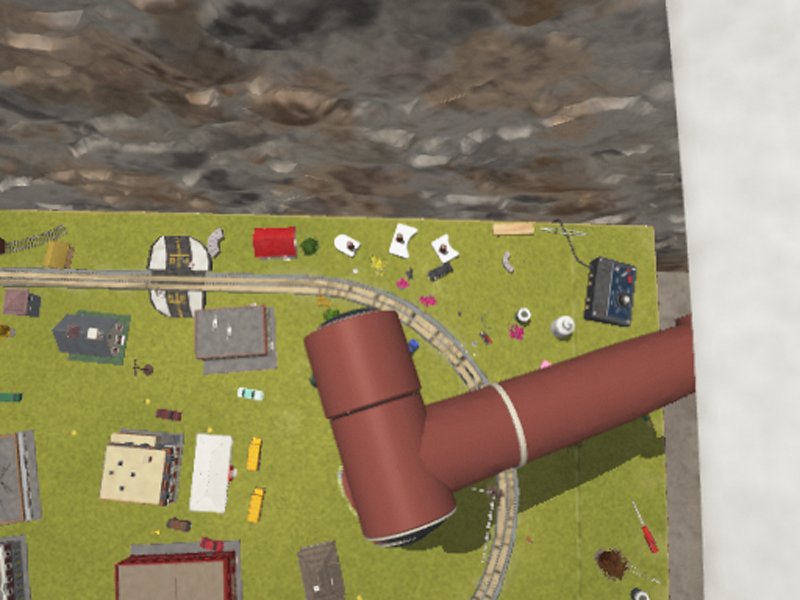

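The leaves sit at about (347,243) for the nose and (403,240) and (444,249) for the cups. The right kerb is at (508,261) and the spare at (215,243). The car is near (440,270). I'll take an enlarged crop next.

```bash
python3 - <<'E'
from h import *
d=load('top0'); im=d['image'][...,::-1][135:225,200:400]
cv2.imwrite('pics/c0.png',cv2.resize(im,(800,360),interpolation=cv2.INTER_CUBIC))
for n,(u,v),z in [('nose',(347,243),.03),('c1',(403,240),.03),('c2',(444,249),.03),('kerb',(508,261),.01),('signal?',(410,270),0),('spare',(215,243),.01),('glue',(563,325),.05),('paint',(523,315),.03)]:
    print(n,px2w(d,u*.64,v*.64,z).round(3))
E
```

```text
nose [0.508 0.112 0.03 ]
c1 [ 0.519 -0.015  0.03 ]
c2 [ 0.5   -0.108  0.03 ]
kerb [ 0.482 -0.258  0.01 ]
signal? [ 0.456 -0.033  0.   ]
spare [0.506 0.419 0.01 ]
glue [ 0.33  -0.371  0.05 ]
paint [ 0.354 -0.287  0.03 ]
```

View pics/c0.png

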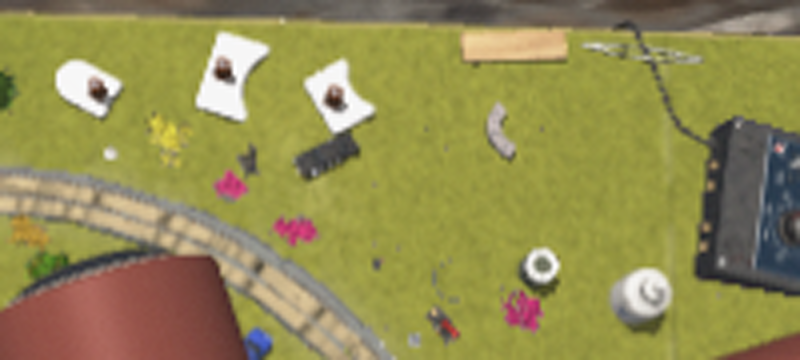

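```bash
cat >> h.py <<'E'
def go(x,y,z,yaw_deg,o=None):
    """offset(mm)/rotation in tool axes to reach TCP xyz, tool down, tool x at yaw in world"""
    o=o or ctrl.get_obs(); T=rot(o['tool_rot']); c,s=np.cos(np.radians(yaw_deg)),np.sin(np.radians(yaw_deg))
    G=np.array([[c,s,0],[s,-c,0],[0,0,-1]]).astype(float)
    off=T.T@(np.array([x,y,z])-o['tool_pos'])*1000
    print('offset',off.round(1),'rot',R.from_matrix(T.T@G).as_rotvec().round(3))
def st():
    o=ctrl.get_obs(); T=rot(o['tool_rot'])
    print('t',round(o['t'],2),'tcp',o['tool_pos'].round(4),'yaw',np.degrees(np.arctan2(T[1,0],T[0,0])).round(2),'F',o['contact_force'].round(1),'open',round(o['opening'],4),'grip',round(o['grip_force'],1))
    return o
E
python3 - <<'E'
from h import *
o=st(); d=load('wrist0'); T=rot(o['tool_rot'])
print('cam in tool',T.T@(np.array(d['xyz'])-o['tool_pos']), 'axes\n',(T.T@rot(d['attitude'])).round(3))
go(.41,-.22,.16,0); go(.41,-.22,.16,20)
E
```

```text
t 0.15 tcp [ 0.2716 -0.5624  0.2303] yaw 25.77 F [-0.5  0.1  0.6] open 0.0853 grip 0.0
cam in tool [ 0.07886219 -0.0009586  -0.14399016] axes
 [[-0.001  0.952  0.306]
 [ 1.     0.001 -0.   ]
 [-0.     0.306 -0.952]]
offset [ 273.5 -248.    70.8] rot [-0.002  0.     0.45 ]
offset [ 273.5 -248.    70.8] rot [-0.002 -0.     0.101]
```

```bash
python3 - <<'E'
from h import *
go(.45,-.19,.16,0)
E
```

```text
offset [ 322.6 -257.7   70.8] rot [-0.002  0.     0.45 ]
```

```bash
python3 -m handwheel '[{"gripper":-1,"offset":[50,-40,0],"rotation":[0,0,0.07]},{"gripper":-1,"offset":[100,-80,0],"rotation":[0,0,0.14]},{"gripper":-1,"offset":[150,-120,10],"rotation":[0,0,0.21]},{"gripper":-1,"offset":[200,-160,25],"rotation":[0,0,0.28]},{"gripper":-1,"offset":[250,-200,40],"rotation":[0,0,0.36]},{"gripper":-1,"offset":[300,-240,60],"rotation":[0,0,0.43]},{"gripper":-1,"offset":[323,-258,71],"rotation":[0,0,0.45]},{"gripper":-1,"offset":[323,-258,71],"rotation":[0,0,0.45]}]' 60
python3 - <<'E'
from h import *
st(); d=grab('wrist','w1'); cv2.imwrite('pics/w1b.png',cv2.resize(d['image'][...,::-1],(800,600),interpolation=cv2.INTER_CUBIC)); st()
E
```

```text
t: 1.15
tool_pos: [0.4501, -0.1871, 0.1583]
tool_rot: [-3.139, -0.007, 0.005]
contact_force: [-0.7, -0.2, -0.2]
opening: 0.0856
grip_force: 0.0
t 1.15 tcp [ 0.4501 -0.1871  0.1583] yaw 0.26 F [-0.7 -0.2 -0.2] open 0.0856 grip 0.0
t 1.2 tcp [ 0.4502 -0.1888  0.1594] yaw 0.16 F [-0.2 -0.2  0.4] open 0.085 grip 0.0
```

View pics/w1b.png

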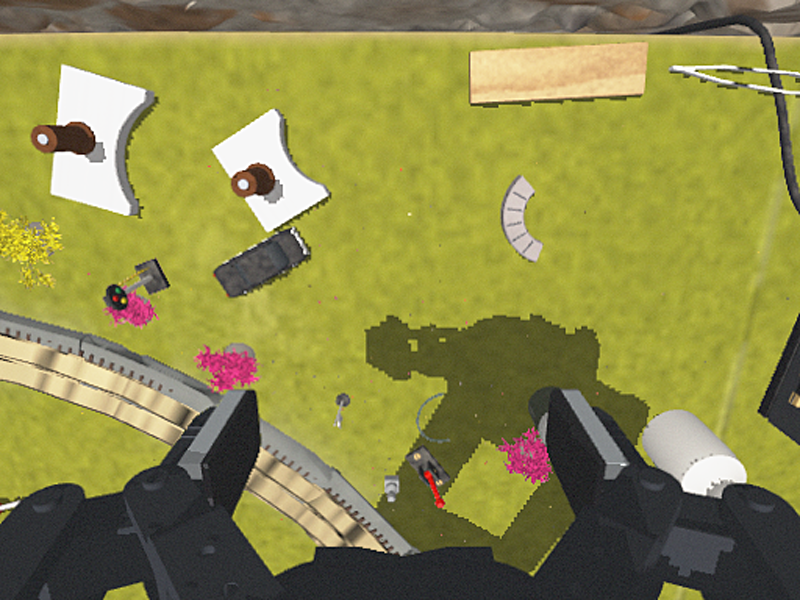

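The view is clear. The kerb, at about (520,218), is thin, so its outside radius is about 30 mm and it needs cup_a. The smaller cup_a has its knob at (240,184); the larger cup_b is at (42,138) and the signal at about (118,297). The car is at (262,262).

```bash
cat >> h.py <<'E'
from scipy.optimize import minimize
def arc(cx,r,a0,a1,n=40):
    a=np.radians(np.linspace(a0,a1,n)); return np.c_[cx+r*np.cos(a),r*np.sin(a)]
def cup(r,c,w,ang=45): return np.vstack([[-14,-w/2],arc(c,r,180+ang,180-ang),[-14,w/2]])/1000
POLY={'kerb30':np.vstack([arc(0,30,-60,60),arc(0,18,60,-60)])/1000,'kerb42':np.vstack([arc(0,42,-60,60),arc(0,18,60,-60)])/1000,
 'nose':np.vstack([[-14,-18],arc(22,18,-90,90),[-14,18]])/1000,'cup_a':cup(30,50,54),'cup_b':cup(42,62,71)}
def place(name,p):
    c,s=np.cos(p[2]),np.sin(p[2]); return POLY[name]@np.array([[c,s],[-s,c]])+p[:2]
def fit(d,name,p0,mask,z=.01,S=8,pad=12):
    def pts(p): return np.array([w2px(d,[*q,z]) for q in place(name,p)])
    q=pts(p0); lo=np.maximum(np.floor(q.min(0)).astype(int)-pad,0); hi=np.ceil(q.max(0)).astype(int)+pad
    m=cv2.resize(mask[lo[1]:hi[1],lo[0]:hi[0]].astype(np.float32),None,fx=S,fy=S,interpolation=cv2.INTER_LINEAR)
    def cost(p):
        a=np.zeros(m.shape,np.uint8); cv2.fillPoly(a,[np.round(((pts(p)-lo+.5)*S-.5)*16).astype(np.int32)],1,shift=4)
        return np.abs(a-m).sum()/a.sum()
    sx=np.array([[0,0,0],[.008,0,0],[0,.008,0],[0,0,.3]])+p0
    r=minimize(cost,p0,method='Nelder-Mead',options=dict(initial_simplex=sx,xatol=1e-5,fatol=1e-5))
    r=minimize(cost,r.x,method='Nelder-Mead',options=dict(initial_simplex=r.x+(sx-p0)/4,xatol=1e-5,fatol=1e-5))
    print(name,'xy',r.x[:2].round(4),'yaw',np.degrees(r.x[2]).round(1),'cost',round(r.fun,3)); return r.x
def fill(m): return cv2.morphologyEx(m.astype(np.uint8),cv2.MORPH_CLOSE,np.ones((3,3)))
E
python3 - <<'E'
from h import *
d=load('w1'); h=cv2.cvtColor(d['image'],cv2.COLOR_RGB2HSV).astype(int); k=.64
print('kerb hsv',h[int(218*k),int(512*k)],'side?',h[int(225*k),int(503*k)],'leaf',h[int(200*k),int(280*k)],h[int(170*k),int(300*k)])
kp=px2w(d,541*k,216*k,.01); ap=px2w(d,262*k,188*k,.01)
m=fill((h[...,1]<60)&(h[...,2]>110))
for n in('kerb30','kerb42'): fit(d,n,[kp[0],kp[1],np.radians(105)],m)
lm=(h[...,1]<40)&(h[...,2]>200); wood=((h[...,0]<20)|(h[...,0]>165))&(h[...,2]<150)
lf=lm.copy(); 
M=cv2.morphologyEx(lm.astype(np.uint8),cv2.MORPH_CLOSE,np.ones((21,21)))*(lm|wood|((h[...,1]<60)&(h[...,2]>90)))
fit(d,'cup_a',[ap[0],ap[1],np.radians(-50)],M)
vis=np.dstack([m*255,M.astype(np.uint8)*255,m*0]); print(px2w(d,118*k,297*k,.05),px2w(d,150*k,275*k,0))
E
```

```text
kerb hsv [  7  22 213] side? [  9  18 101] leaf [ 30   1 251] [ 31 129 162]
kerb30 xy [ 0.4861 -0.2736] yaw 104.1 cost 0.113
kerb42 xy [ 0.4919 -0.2842] yaw 125.1 cost 0.454
cup_a xy [ 0.5055 -0.1031] yaw -59.7 cost 0.221
[ 0.44629031 -0.03347099  0.05      ] [ 4.44623561e-01 -2.62223338e-02 -5.55111512e-17]
```

```bash
python3 - <<'E'
from h import *
o=st(); print(o['q'].round(2)); go(.50,.11,.14,70,o); go(.50,.11,.14,-110,o)
d=load('w1');k=.64;print(px2w(d,262*k,184*k,.01),px2w(d,239*k,184*k,.04))
E
```

```text
t 1.2 tcp [ 0.4502 -0.1888  0.1594] yaw 0.16 F [-0.2 -0.2  0.4] open 0.085 grip 0.0
[-0.55 -0.23  2.   -0.    1.37  1.02]
offset [  50.7 -298.7   19.5] rot [-2.000e-03  1.000e-03 -1.219e+00]
offset [  50.7 -298.7   19.5] rot [1.000e-03 2.000e-03 1.923e+00]
[ 0.50196518 -0.10467784  0.01      ] [ 0.50471531 -0.10111879  0.04      ]
```

```bash
python3 -m handwheel '[{"gripper":-1,"offset":[10,-45,0],"rotation":[0,0,-0.17]},{"gripper":-1,"offset":[20,-100,0],"rotation":[0,0,-0.34]},{"gripper":-1,"offset":[30,-160,5],"rotation":[0,0,-0.51]},{"gripper":-1,"offset":[40,-215,10],"rotation":[0,0,-0.68]},{"gripper":-1,"offset":[48,-265,14],"rotation":[0,0,-0.85]},{"gripper":-1,"offset":[51,-299,19],"rotation":[0,0,-1.02]},{"gripper":-1,"offset":[51,-299,19],"rotation":[0,0,-1.2]},{"gripper":-1,"offset":[51,-299,19],"rotation":[0,0,-1.22]}]' 60
python3 - <<'E'
from h import *
d=grab('wrist','w2'); st();cv2.imwrite('pics/w2b.png',d['image'][...,::-1])
E
```

```text
t: 2.2
tool_pos: [0.5022, 0.108, 0.1419]
tool_rot: [2.576, 1.796, 0.001]
contact_force: [0.1, -0.1, -1.0]
opening: 0.0854
grip_force: 0.0
t 2.25 tcp [0.5021 0.1078 0.1419] yaw 69.72 F [ 0.9  0.3 -1.6] open 0.0857 grip 0.0
```

View pics/w2b.png

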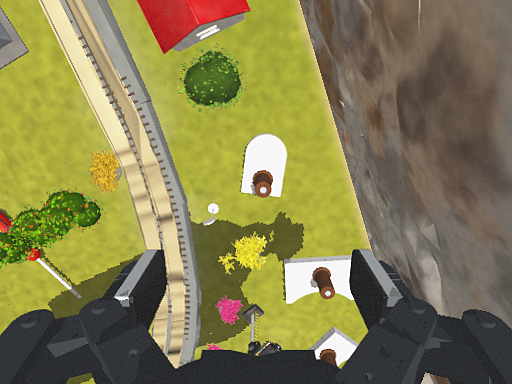

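The nose leaf's knob top is at (263,190) and its tip at (267,135), so it lies almost along the tool x axis.

```bash
python3 - <<'E'
from h import *
d=load('w2'); h=cv2.cvtColor(d['image'],cv2.COLOR_RGB2HSV).astype(int)
m=((h[...,1]<40)&(h[...,2]>180)); w=((h[...,0]<20)|(h[...,0]>165))&(h[...,1]>60)
m[165:200,245:282]|=w[165:200,245:282]; m=fill(m); 
k=px2w(d,263,190,.04);b=px2w(d,262,177,.013);print('knob top',k,'base',b)
p=fit(d,'nose',[b[0],b[1],np.radians(67)],m)
go(k[0],k[1],.06,np.degrees(p[2])); go(p[0],p[1],.016,np.degrees(p[2]))
E
```

```text
knob top [0.5060453  0.10681502 0.04      ] base [0.50682827 0.11015859 0.013     ]
nose xy [0.5062 0.1077] yaw 62.4 cost 0.052
offset [ 0.4  3.9 81.9] rot [ 0.001 -0.     0.128]
offset [  1.2   3.8 125.9] rot [ 0.001 -0.     0.128]
```

```bash
python3 - <<'E'
from h import *
d=load('w2'); c,s=np.cos(np.radians(62.4)),np.sin(np.radians(62.4))
for n,u,v,z in[('top20',213,208,.02),('top40',213,208,.04),('top0',213,208,0),('streak0',208,222,0),('yellow',250,250,0.01)]:
    p=px2w(d,u,v,z)[:2]-[.5062,.1077]; print(n,'toolx',(p@[c,s]*1e3).round(1),'tooly',(p@[s,-c]*1e3).round(1))
E
```

```text
top20 toolx -29.6 tooly -40.5
top40 toolx -21.5 tooly -38.5
top0 toolx -37.6 tooly -42.4
streak0 toolx -52.7 tooly -46.0
yellow toolx -72.4 tooly -2.3
```

```bash
python3 -m handwheel '[{"gripper":-0.2,"offset":[1,4,30],"rotation":[0,0,0.128]},{"gripper":-0.2,"offset":[1,4,70],"rotation":[0,0,0.128]},{"gripper":-0.2,"offset":[1,4,105],"rotation":[0,0,0.128]},{"gripper":-0.2,"offset":[1,4,124],"rotation":[0,0,0.128]},{"gripper":1,"offset":[1,4,125],"rotation":[0,0,0.128]},{"gripper":1,"offset":[1,4,125],"rotation":[0,0,0.128]},{"gripper":1,"offset":[1,4,125],"rotation":[0,0,0.128]},{"gripper":1,"offset":[1,4,125],"rotation":[0,0,0.128]}]' 60
python3 - <<'E'
from h import *
o=st(); go(.501,-.333,.10,104,o); go(.501,-.333,.017,104,o)
E
```

```text
t: 3.25
tool_pos: [0.5071, 0.1085, 0.0181]
tool_rot: [2.684, 1.63, 0.004]
contact_force: [-0.2, 0.2, 4.2]
opening: 0.0118
grip_force: 58.8
t 3.25 tcp [0.5071 0.1085 0.0181] yaw 62.55 F [-0.2  0.2  4.2] open 0.0118 grip 58.8
offset [-394.5  198.3  -81.9] rot [ 0.003 -0.    -0.723]
offset [-394.6  198.1    1.1] rot [ 0.003 -0.    -0.723]
```

```bash
python3 -m handwheel '[{"gripper":1,"offset":[0,0,-50],"rotation":[0,0,0]},{"gripper":1,"offset":[-25,12,-85],"rotation":[0,0,-0.08]},{"gripper":1,"offset":[-75,37,-85],"rotation":[0,0,-0.2]},{"gripper":1,"offset":[-130,65,-85],"rotation":[0,0,-0.32]},{"gripper":1,"offset":[-185,92,-85],"rotation":[0,0,-0.44]},{"gripper":1,"offset":[-240,120,-85],"rotation":[0,0,-0.56]},{"gripper":1,"offset":[-295,148,-85],"rotation":[0,0,-0.68]},{"gripper":1,"offset":[-350,175,-85],"rotation":[0,0,-0.723]}]' 60
python3 - <<'E'
from h import *
d=grab('wrist','w3'); o=st();  go(.501,-.333,.06,104,o); go(.501,-.333,.016,104,o)
cv2.imwrite('pics/w3b.png',d['image'][...,::-1])
E
```

```text
t: 4.25
tool_pos: [0.4994, -0.2846, 0.1016]
tool_rot: [1.932, 2.476, 0.001]
contact_force: [0.4, 0.9, -1.0]
opening: 0.0115
grip_force: 58.7
t 4.3 tcp [ 0.499  -0.2918  0.1024] yaw 103.86 F [-3.6 -5.   1.3] open 0.0117 grip 58.7
offset [-40.2  -7.9  42.7] rot [-0.     0.007 -0.002]
offset [-39.9  -7.9  86.7] rot [-0.     0.007 -0.002]
```

View pics/w3b.png

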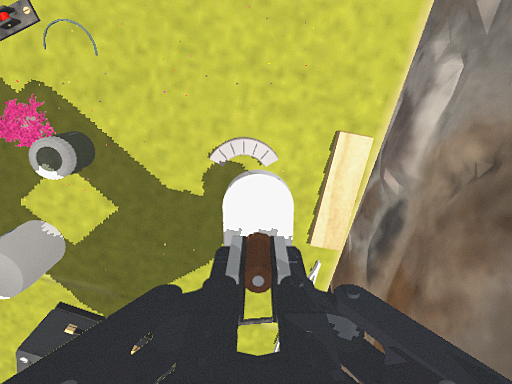

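The nose leaf is held flat and centred, with the kerb ahead at (243,150). I'll lower it about 20 mm short of home.

```bash
python3 - <<'E'
from h import *
go(.4963,-.3143,.0185,104.1)
E
```

```text
offset [-20.6  -8.   84. ] rot [-0.     0.007 -0.004]
```

```bash
python3 -m handwheel '[{"gripper":1,"offset":[-21,-8,20],"rotation":[0,0,0]},{"gripper":1,"offset":[-21,-8,50],"rotation":[0,0,0]},{"gripper":1,"offset":[-21,-8,70],"rotation":[0,0,0]},{"gripper":1,"offset":[-21,-8,78],"rotation":[0,0,0]},{"gripper":1,"offset":[-21,-8,80],"rotation":[0,0,0]},{"gripper":1,"offset":[-21,-8,82],"rotation":[0,0,0]},{"gripper":1,"offset":[-21,-8,83],"rotation":[0,0,0]},{"gripper":1,"offset":[-21,-8,83],"rotation":[0,0,0]}]' 60
python3 - <<'E'
from h import *
d=grab('wrist','w4'); o=st(); T=rot(o['tool_rot']); print('tilt',T[:,2].round(4))
h=cv2.cvtColor(d['image'],cv2.COLOR_RGB2HSV).astype(int)
cv2.imwrite('pics/w4b.png',cv2.resize(d['image'][100:300,130:390,::-1],None,fx=3,fy=3,interpolation=cv2.INTER_CUBIC))
E
```

```text
t: 5.3
tool_pos: [0.4972, -0.3052, 0.0188]
tool_rot: [1.934, 2.475, -0.0]
contact_force: [-0.2, -0.2, -1.4]
opening: 0.012
grip_force: 58.7
t 5.35 tcp [ 0.4971 -0.3052  0.0188] yaw 103.98 F [-0.1 -0.  -0.9] open 0.0116 grip 58.7
tilt [ 6.e-04 -5.e-04 -1.e+00]
```

View pics/w4b.png

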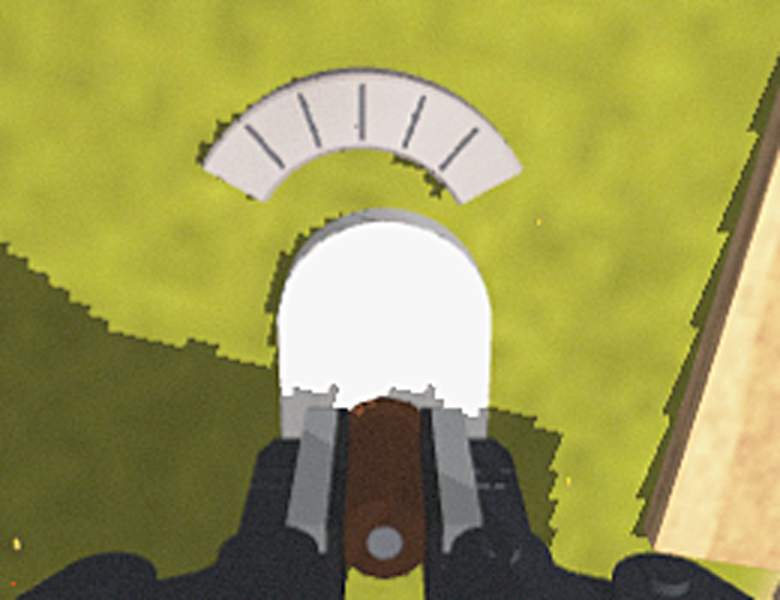

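```bash
cat >> h.py <<'E'
from scipy.optimize import least_squares
def contour_pts(d,mask,z=.01):
    cs,_=cv2.findContours(mask.astype(np.uint8),cv2.RETR_EXTERNAL,cv2.CHAIN_APPROX_NONE)
    c=max(cs,key=len)[:,0]; return c,np.array([px2w(d,u,v,z)[:2] for u,v in c])
def rel(K,L):
    """L's origin and yaw in K's frame, mm and deg"""
    c,s=np.cos(K[2]),np.sin(K[2]); e=(np.array(L[:2])-K[:2])*1e3
    print('in kerb frame: knob',np.round([c*e[0]+s*e[1],-s*e[0]+c*e[1]],2),'yaw',np.degrees(L[2]-K[2]).round(2))
E
python3 - <<'E'
from h import *
d=load('w4'); h=cv2.cvtColor(d['image'],cv2.COLOR_RGB2HSV).astype(int)
m=fill((h[...,1]<60)&(h[...,2]>150)); 
km=m.copy(); km[168:]=0; km[:,305:]=0; km[:,:190]=0
K=fit(d,'kerb30',[.4861,-.2736,np.radians(104)],km)
lm=((h[...,1]<40)&(h[...,2]>225)).astype(np.uint8); lm[:168]=0; lm[:, :215]=0; lm[:,300:]=0; lm[226:]=0
c,P=contour_pts(d,lm); P=P[c[:,1]<224]
def res(p):
    q=P-p[:2]; x=q@[np.cos(p[2]),np.sin(p[2])]*1e3; y=q@[-np.sin(p[2]),np.cos(p[2])]*1e3
    return np.where(x>22,np.hypot(x-22,y),np.abs(y))-p[3]*1000
r=least_squares(res,[.497,-.305,np.radians(104),.018],loss='soft_l1'); L=r.x
print('nose',L.round(4),np.degrees(L[2]).round(2),'rms',np.sqrt((r.fun**2).mean()).round(2)); rel(K,L)
E
```

```text
kerb30 xy [ 0.4858 -0.274 ] yaw 103.3 cost 0.043
nose [ 0.4971 -0.3066  1.7885  0.0178] 102.48 rms 0.15
in kerb frame: knob [-34.27  -3.49] yaw -0.82
```

```bash
python3 -m handwheel '[{"gripper":1,"offset":[1,-1.5,0],"rotation":[0,0,-0.014]},{"gripper":1,"offset":[3,-3.4,0],"rotation":[0,0,-0.014]},{"gripper":1,"offset":[5,-3.4,0],"rotation":[0,0,-0.014]},{"gripper":1,"offset":[7,-3.4,0],"rotation":[0,0,-0.014]},{"gripper":1,"offset":[9,-3.4,0],"rotation":[0,0,-0.014]},{"gripper":1,"offset":[10,-3.4,0],"rotation":[0,0,-0.014]},{"gripper":1,"offset":[11,-3.4,0],"rotation":[0,0,-0.014]},{"gripper":1,"offset":[11,-3.4,0],"rotation":[0,0,-0.014]}]' 60
python3 - <<'E'
from h import *
d=grab('wrist','w5'); st()
h=cv2.cvtColor(d['image'],cv2.COLOR_RGB2HSV).astype(int)
m=fill((h[...,1]<60)&(h[...,2]>150)); 
o=ctrl.get_obs();T=rot(o['tool_rot'])
K=np.array([.4858,-.274,np.radians(103.3)])
k=np.array([w2px(d,[*q,.01]) for q in place('kerb30',K)]); print('kerb px',k.min(0),k.max(0))
cv2.imwrite('pics/w5b.png',cv2.resize(d['image'][120:270,150:370,::-1],None,fx=3,fy=3,interpolation=cv2.INTER_CUBIC))
E
```

```text
t: 6.35
tool_pos: [0.4909, -0.2951, 0.0183]
tool_rot: [-1.917, -2.489, 0.0]
contact_force: [0.3, -0.3, -0.8]
opening: 0.0117
grip_force: 58.7
t 6.4 tcp [ 0.491  -0.2952  0.0183] yaw 104.78 F [-0.4 -0.1 -1.2] open 0.0116 grip 58.7
kerb px [206.69706935 147.76591543] [311.49972244 190.08130013]
```

View pics/w5b.png

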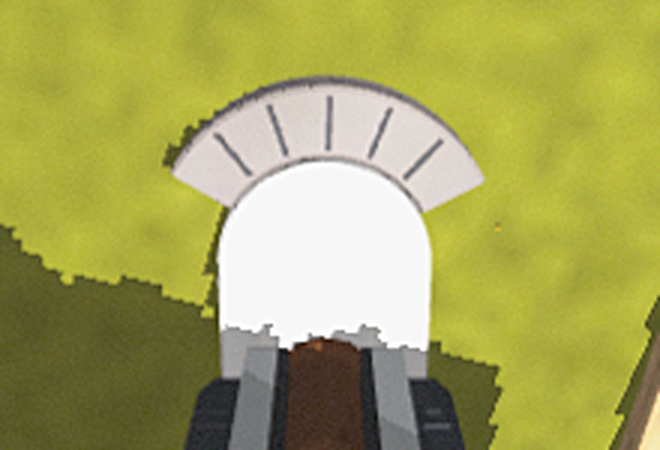

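The leaf is centred and less than 1 mm from home. Next I'll creep in, watching the force.

```bash
python3 -m handwheel '[{"gripper":1,"offset":[0.1,0,0],"rotation":[0,0,0]},{"gripper":1,"offset":[0.2,0,0],"rotation":[0,0,0]},{"gripper":1,"offset":[0.3,0,0],"rotation":[0,0,0]},{"gripper":1,"offset":[0.4,0,0],"rotation":[0,0,0]},{"gripper":1,"offset":[0.5,0,0],"rotation":[0,0,0]},{"gripper":1,"offset":[0.6,0,0],"rotation":[0,0,0]},{"gripper":1,"offset":[0.6,0,0],"rotation":[0,0,0]},{"gripper":1,"offset":[0.6,0,0],"rotation":[0,0,0]}]' 60
```

```text
t: 7.4
tool_pos: [0.4908, -0.2947, 0.0183]
tool_rot: [1.917, 2.489, 0.0]
contact_force: [0.2, -0.6, -0.9]
opening: 0.0118
grip_force: 58.7
```

```bash
python3 -m handwheel '[{"gripper":1,"offset":[0.1,0,0],"rotation":[0,0,0]},{"gripper":1,"offset":[0.2,0,0],"rotation":[0,0,0]},{"gripper":1,"offset":[0.3,0,0],"rotation":[0,0,0]},{"gripper":1,"offset":[0.4,0,0],"rotation":[0,0,0]},{"gripper":1,"offset":[0.5,0,0],"rotation":[0,0,0]},{"gripper":1,"offset":[0.5,0,0],"rotation":[0,0,0]},{"gripper":1,"offset":[0.5,0,0],"rotation":[0,0,0]},{"gripper":1,"offset":[0.5,0,0],"rotation":[0,0,0]}]' 60
```

```text
t: 8.4
tool_pos: [0.4909, -0.2944, 0.0185]
tool_rot: [1.917, 2.488, -0.0]
contact_force: [1.6, -1.7, 0.2]
opening: 0.0116
grip_force: 58.7
```

```bash
python3 -m handwheel '[{"gripper":1,"offset":[0.1,0,0],"rotation":[0,0,0]},{"gripper":1,"offset":[0.2,0,0],"rotation":[0,0,0]},{"gripper":1,"offset":[0.3,0,0],"rotation":[0,0,0]},{"gripper":1,"offset":[0.3,0,0],"rotation":[0,0,0]},{"gripper":1,"offset":[0.3,0,0],"rotation":[0,0,0]},{"gripper":1,"offset":[0.3,0,0],"rotation":[0,0,0]},{"gripper":1,"offset":[0.3,0,0],"rotation":[0,0,0]},{"gripper":1,"offset":[0.3,0,0],"rotation":[0,0,0]}]' 60
python3 -c "
from h import *
for _ in range(1): st(); d=grab('wrist','w6'); st()
h=cv2.cvtColor(d['image'],cv2.COLOR_RGB2HSV).astype(int)
"
```

```text
t: 9.4
tool_pos: [0.4909, -0.2943, 0.0186]
tool_rot: [1.917, 2.488, -0.0]
contact_force: [1.7, -5.1, 1.1]
opening: 0.012
grip_force: 58.7
t 9.4 tcp [ 0.4909 -0.2943  0.0186] yaw 104.78 F [ 1.7 -5.1  1.1] open 0.012 grip 58.7
t 9.45 tcp [ 0.4909 -0.2943  0.0186] yaw 104.78 F [ 1.6 -3.2 -0.1] open 0.0119 grip 58.7
```

```bash
python3 -m handwheel '[{"gripper":1,"offset":[0.1,0,0],"rotation":[0,0,0]},{"gripper":1,"offset":[0.2,0,0],"rotation":[0,0,0]},{"gripper":1,"offset":[0.2,0,0],"rotation":[0,0,0]},{"gripper":1,"offset":[0.2,0,0],"rotation":[0,0,0]},{"gripper":1,"offset":[0.2,0,0],"rotation":[0,0,0]},{"gripper":1,"offset":[0.2,0,0],"rotation":[0,0,0]},{"gripper":1,"offset":[0.2,0,0],"rotation":[0,0,0]},{"gripper":1,"offset":[0.2,0,0],"rotation":[0,0,0]}]' 60
python3 -c "
from h import *
for i in range(4): o=st(); print('push',-(o['contact_force'][:2]@[-.244,.97]).round(2)); grab('wrist','w7')
"
```

```text
t: 10.45
tool_pos: [0.4908, -0.2942, 0.0187]
tool_rot: [1.916, 2.488, -0.001]
contact_force: [2.6, -6.0, 0.3]
opening: 0.0119
grip_force: 58.7
t 10.45 tcp [ 0.4908 -0.2942  0.0187] yaw 104.79 F [ 2.6 -6.   0.3] open 0.0119 grip 58.7
push 6.5
t 10.5 tcp [ 0.4908 -0.2942  0.0187] yaw 104.79 F [ 2.2 -4.9  0. ] open 0.012 grip 58.7
push 5.26
t 10.55 tcp [ 0.4908 -0.2942  0.0187] yaw 104.79 F [ 1.5 -5.3  0.4] open 0.0115 grip 58.7
push 5.53
t 10.6 tcp [ 0.4908 -0.2942  0.0187] yaw 104.79 F [ 1.4 -5.3 -0.4] open 0.0117 grip 58.7
push 5.5
```

```bash
python3 -m handwheel '[{"gripper":1,"offset":[0.1,0,0.1],"rotation":[0,0,0]},{"gripper":1,"offset":[0.15,0,0.2],"rotation":[0,0,0]},{"gripper":1,"offset":[0.15,0,0.2],"rotation":[0,0,0]},{"gripper":1,"offset":[0.15,0,0.2],"rotation":[0,0,0]},{"gripper":1,"offset":[0.15,0,0.2],"rotation":[0,0,0]},{"gripper":1,"offset":[0.15,0,0.2],"rotation":[0,0,0]},{"gripper":1,"offset":[0.15,0,0.2],"rotation":[0,0,0]},{"gripper":1,"offset":[0.15,0,0.2],"rotation":[0,0,0]}]' 60
python3 -c "
from h import *
F=[]
for i in range(5):
  F.append(ctrl.get_obs()['contact_force']); grab('wrist','w7')
F=np.array(F);print(F.mean(0),-(F[:,:2]@[-.244,.97]).round(2)); d=load('w7')
cv2.imwrite('pics/w7b.png',cv2.resize(d['image'][120:270,150:370,::-1],None,fx=3,fy=3,interpolation=cv2.INTER_CUBIC))
"
```

```text
t: 11.65
tool_pos: [0.4909, -0.2942, 0.0186]
tool_rot: [1.916, 2.488, -0.001]
contact_force: [1.2, -4.9, 0.1]
opening: 0.0116
grip_force: 58.7
[ 1.31080275 -5.25827257  0.30168978] [5.08 4.55 6.07 5.46 5.93]
```

View pics/w7b.png

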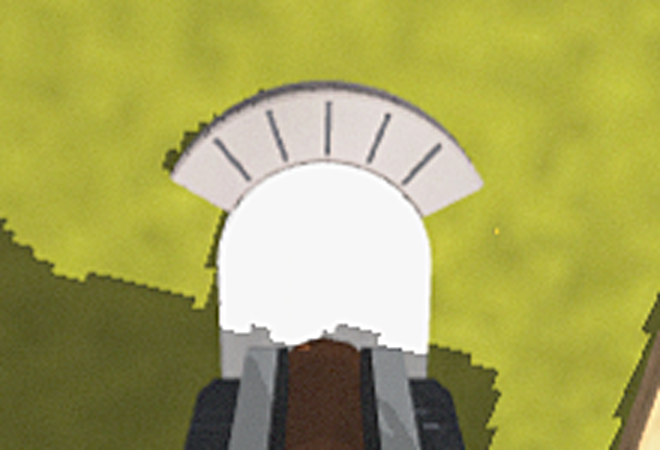

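Fully home with a uniform joint line, at about 5.4 N. I'll push slightly more towards 7 N for a second.

```bash
python3 -m handwheel '[{"gripper":1,"offset":[0.2,0,0],"rotation":[0,0,0]},{"gripper":1,"offset":[0.3,0,0],"rotation":[0,0,0]},{"gripper":1,"offset":[0.3,0,0],"rotation":[0,0,0]},{"gripper":1,"offset":[0.3,0,0],"rotation":[0,0,0]},{"gripper":1,"offset":[0.3,0,0],"rotation":[0,0,0]},{"gripper":1,"offset":[0.3,0,0],"rotation":[0,0,0]},{"gripper":1,"offset":[0.3,0,0],"rotation":[0,0,0]},{"gripper":1,"offset":[0.3,0,0],"rotation":[0,0,0]}]' 60
python3 -c "
from h import *
F=[]
for i in range(4):
  F.append(ctrl.get_obs()['contact_force']); grab('wrist','w7')
F=np.array(F);print(F.mean(0),-(F[:,:2]@[-.244,.97]).round(2)); st()
"
```

```text
t: 12.9
tool_pos: [0.4909, -0.2942, 0.0187]
tool_rot: [1.916, 2.487, -0.002]
contact_force: [2.0, -5.9, 0.5]
opening: 0.0118
grip_force: 58.7
[ 1.26846876 -5.90121032  0.28507136] [6.26 5.92 6.07 5.89]
t 13.1 tcp [ 0.4909 -0.2942  0.0187] yaw 104.79 F [ 1.2 -5.9  0.4] open 0.0118 grip 58.7
```

```bash
python3 -m handwheel '[{"gripper":1,"offset":[-0.6,0,0],"rotation":[0,0,0]},{"gripper":0.3,"offset":[-0.6,0,0],"rotation":[0,0,0]},{"gripper":0.3,"offset":[-0.6,0,0],"rotation":[0,0,0]},{"gripper":0.3,"offset":[-0.6,0,0],"rotation":[0,0,0]},{"gripper":0.3,"offset":[-0.6,0,-6],"rotation":[0,0,0]},{"gripper":0.3,"offset":[-0.6,0,-30],"rotation":[0,0,0]},{"gripper":0.3,"offset":[-0.6,0,-70],"rotation":[0,0,0]},{"gripper":0.3,"offset":[-0.6,0,-110],"rotation":[0,0,0]}]' 60
python3 -c "
from h import *
o=st(); go(.502,-.104,.14,120.3,o)
"
```

```text
t: 14.1
tool_pos: [0.4903, -0.2935, 0.1294]
tool_rot: [-1.917, -2.488, -0.0]
contact_force: [0.5, -1.0, 0.5]
opening: 0.0294
grip_force: 0.0
t 14.1 tcp [ 0.4903 -0.2935  0.1294] yaw 104.78 F [ 0.5 -1.   0.5] open 0.0294 grip 0.0
offset [180.3  59.6 -10.6] rot [-0.    -0.001 -0.271]
```

```bash
python3 -m handwheel '[{"gripper":0.3,"offset":[10,0,-10],"rotation":[0,0,0.18]},{"gripper":0.3,"offset":[40,13,-10],"rotation":[0,0,0.36]},{"gripper":0.3,"offset":[80,26,-10],"rotation":[0,0,0.54]},{"gripper":0.3,"offset":[120,40,-10],"rotation":[0,0,0.72]},{"gripper":0.3,"offset":[160,53,-10],"rotation":[0,0,0.9]},{"gripper":0.3,"offset":[180,60,-10],"rotation":[0,0,1.08]},{"gripper":0.3,"offset":[180,60,-10],"rotation":[0,0,1.26]},{"gripper":0.3,"offset":[180,60,-10],"rotation":[0,0,1.44]}]' 60
python3 -m handwheel '[{"gripper":-0.2,"offset":[0,0,0],"rotation":[0,0,0.18]},{"gripper":-0.2,"offset":[0,0,0],"rotation":[0,0,0.36]},{"gripper":-0.2,"offset":[0,0,0],"rotation":[0,0,0.54]},{"gripper":-0.2,"offset":[0,0,0],"rotation":[0,0,0.72]},{"gripper":-0.2,"offset":[0,0,0],"rotation":[0,0,0.9]},{"gripper":-0.2,"offset":[0,0,0],"rotation":[0,0,1.08]},{"gripper":-0.2,"offset":[0,0,0],"rotation":[0,0,1.26]},{"gripper":-0.2,"offset":[0,0,0],"rotation":[0,0,1.43]}]' 60
python3 - <<'E'
from h import *
st(); d=grab('wrist','w8'); st(); cv2.imwrite('pics/w8b.png',d['image'][...,::-1])
E
```

```text
t: 15.1
tool_pos: [0.5027, -0.1039, 0.1386]
tool_rot: [3.084, 0.599, 0.0]
contact_force: [-0.5, 0.6, -0.7]
opening: 0.0298
grip_force: 0.0
t: 16.1
tool_pos: [0.5026, -0.1043, 0.1385]
tool_rot: [-2.721, 1.57, -0.0]
contact_force: [0.5, -0.6, 0.2]
opening: 0.0508
grip_force: 0.0
t 16.1 tcp [ 0.5026 -0.1043  0.1385] yaw -59.98 F [ 0.5 -0.6  0.2] open 0.0508 grip 0.0
t 16.15 tcp [ 0.5026 -0.1044  0.1385] yaw -60.17 F [ 0.5 -0.3 -0.5] open 0.0511 grip 0.0
```

View pics/w8b.png

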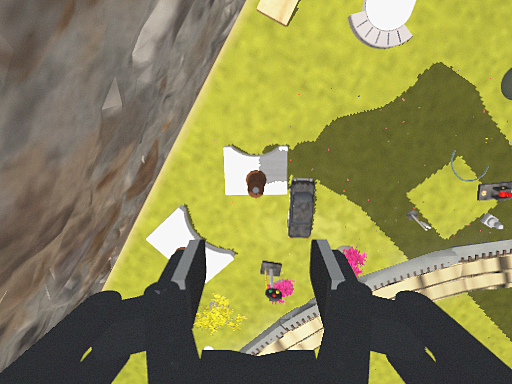

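The nose leaf stays home, seen at the top at (388,20). cup_a's knob top is at (255,190). The car at (302,208) is close on its right, so I'll grip with the fingers turned 45° away from it.

```bash
python3 - <<'E'
from h import *
d=load('w8'); h=cv2.cvtColor(d['image'],cv2.COLOR_RGB2HSV).astype(int)
m=((h[...,1]<45)&(h[...,2]>120)); w=((h[...,0]<20)|(h[...,0]>165))&(h[...,1]>60)
m[160:197,240:272]|=w[160:197,240:272]; m[:,291:]=0; m[200:]=0; m=fill(m)
k=px2w(d,255,190,.04);b=px2w(d,256,177,.013);print(k,b,h[165,280])
p=fit(d,'cup_a',[b[0],b[1],np.radians(-60)],m)
go(p[0],p[1],.017,np.degrees(p[2])+45)
c,s=np.cos(p[2]),np.sin(p[2])
for u,v in[(291,181),(289,236),(310,181)]:
    q=px2w(d,u,v,.015)[:2]-p[:2]; print('car fwd',(q@[c,s]*1e3).round(1),'right',(q@[s,-c]*1e3).round(1))
E
```

```text
[ 0.50481655 -0.10276146  0.04      ] [ 0.5059052  -0.10590313  0.013     ] [ 70   4 175]
cup_a xy [ 0.5057 -0.1045] yaw -59.4 cost 0.236
offset [  1.6  -2.6 121.5] rot [-0.  -0.  -0.8]
car fwd -2.1 right 31.1
car fwd -54.9 right 30.3
car fwd -2.2 right 47.7
```

```bash
sed -i 's|^def cup.*|def cup(r,c,w,ang=45):\n    f=c-r*np.cos(np.radians(ang)); return np.vstack([[-14,-w/2],[f,-w/2],arc(c,r,180+ang,180-ang),[f,w/2],[-14,w/2]])/1000|' h.py; python3 - <<'E'
from h import *
d=load('w8'); h=cv2.cvtColor(d['image'],cv2.COLOR_RGB2HSV).astype(int)
m=((h[...,1]<45)&(h[...,2]>120)); w=((h[...,0]<20)|(h[...,0]>165))&(h[...,1]>60)
m[160:197,240:272]|=w[160:197,240:272]; m[:,291:]=0; m[200:]=0; m=fill(m)
p=fit(d,'cup_a',[.5057,-.1045,np.radians(-60)],m)
go(p[0],p[1],.017,np.degrees(p[2])+45)
E
```

```text
cup_a xy [ 0.5056 -0.1042] yaw -59.3 cost 0.086
offset [  1.4  -2.6 121.5] rot [-0.  -0.  -0.8]
```

```bash
python3 -m handwheel '[{"gripper":0.3,"offset":[1,-2.5,10],"rotation":[0,0,-0.18]},{"gripper":0.3,"offset":[1,-2.5,20],"rotation":[0,0,-0.36]},{"gripper":0.3,"offset":[1,-2.5,30],"rotation":[0,0,-0.54]},{"gripper":0.3,"offset":[1,-2.5,45],"rotation":[0,0,-0.72]},{"gripper":0.3,"offset":[1,-2.5,60],"rotation":[0,0,-0.8]},{"gripper":0.3,"offset":[1,-2.5,85],"rotation":[0,0,-0.8]},{"gripper":0.3,"offset":[1,-2.5,112],"rotation":[0,0,-0.8]},{"gripper":0.3,"offset":[1,-2.5,120],"rotation":[0,0,-0.8]}]' 60
python3 -m handwheel '[{"gripper":0.3,"offset":[0,0,0],"rotation":[0,0,0]},{"gripper":1,"offset":[0,0,0],"rotation":[0,0,0]},{"gripper":1,"offset":[0,0,0],"rotation":[0,0,0]},{"gripper":1,"offset":[0,0,0],"rotation":[0,0,0]},{"gripper":1,"offset":[0,0,0],"rotation":[0,0,0]},{"gripper":1,"offset":[0,0,-15],"rotation":[0,0,0]},{"gripper":1,"offset":[0,0,-40],"rotation":[0,0,0]},{"gripper":1,"offset":[0,0,-60],"rotation":[0,0,0]}]' 60
python3 - <<'E'
from h import *
o=st()
K=[.4858,-.274,np.radians(103.5)]; c,s=np.cos(K[2]),np.sin(K[2])
x,y=K[0]+.066*c,K[1]+.066*s; print(x,y)
go(x,y,.07,-76.6+45.3,o)
E
```

```text
t: 17.15
tool_pos: [0.5039, -0.1035, 0.0165]
tool_rot: [-3.118, 0.375, 0.005]
contact_force: [-0.6, -0.7, 0.3]
opening: 0.0296
grip_force: 0.0
t: 18.15
tool_pos: [0.5053, -0.1041, 0.0794]
tool_rot: [3.119, -0.378, 0.001]
contact_force: [-0.2, 0.4, -0.6]
opening: 0.0115
grip_force: 58.7
t 18.15 tcp [ 0.5053 -0.1041  0.0794] yaw -13.82 F [-0.2  0.4 -0.6] open 0.0115 grip 58.7
0.47039260598551025 -0.20982358525375336
offset [ -8.7 111.    9.4] rot [-0.    -0.     0.305]
```

```bash
python3 -m handwheel '[{"gripper":1,"offset":[-3,35,0],"rotation":[0,0,0.15]},{"gripper":1,"offset":[-6,75,0],"rotation":[0,0,0.305]},{"gripper":1,"offset":[-9,111,0],"rotation":[0,0,0.305]},{"gripper":1,"offset":[-9,111,15],"rotation":[0,0,0.305]},{"gripper":1,"offset":[-9,111,40],"rotation":[0,0,0.305]},{"gripper":1,"offset":[-9,111,54],"rotation":[0,0,0.305]},{"gripper":1,"offset":[-9,111,59],"rotation":[0,0,0.305]},{"gripper":1,"offset":[-9,111,61],"rotation":[0,0,0.305]}]' 60
python3 - <<'E'
from h import *
d=grab('wrist','w9'); st()
cv2.imwrite('pics/w9b.png',cv2.resize(d['image'][80:270,130:390,::-1],None,fx=3,fy=3,interpolation=cv2.INTER_CUBIC))
E
```

```text
t: 19.15
tool_pos: [0.4687, -0.2081, 0.0195]
tool_rot: [-3.024, 0.845, 0.013]
contact_force: [-18.0, 9.7, 32.7]
opening: 0.0117
grip_force: 61.9
t 19.2 tcp [ 0.4688 -0.2082  0.0196] yaw -31.22 F [-15.4   8.3  22.7] open 0.0118 grip 61.3
```

View pics/w9b.png

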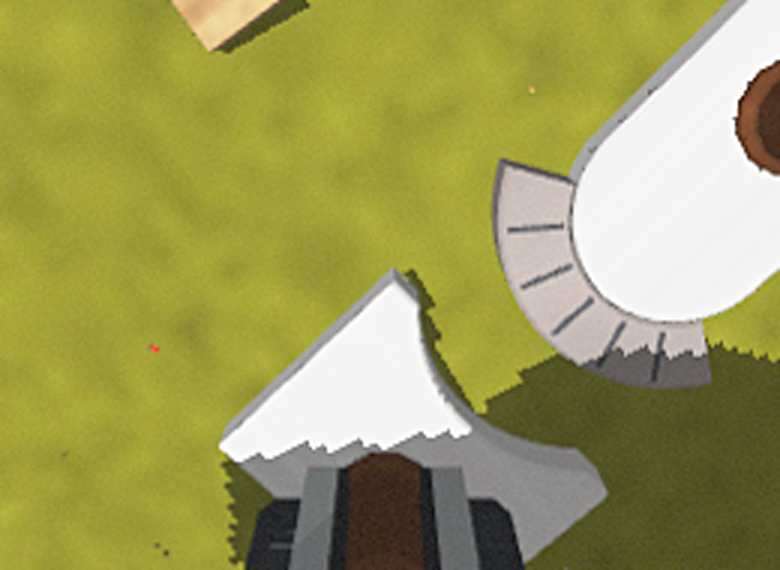

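The leaf is clear of the kerb and roughly aligned, but the down-press on the board is too hard, at about 25 N. I'll ease up.

```bash
python3 -m handwheel '[{"gripper":1,"offset":[0,0,-0.4],"rotation":[0,0,0]},{"gripper":1,"offset":[0,0,-0.8],"rotation":[0,0,0]},{"gripper":1,"offset":[0,0,-1.2],"rotation":[0,0,0]},{"gripper":1,"offset":[0,0,-1.2],"rotation":[0,0,0]},{"gripper":1,"offset":[0,0,-1.2],"rotation":[0,0,0]},{"gripper":1,"offset":[0,0,-1.2],"rotation":[0,0,0]},{"gripper":1,"offset":[0,0,-1.2],"rotation":[0,0,0]},{"gripper":1,"offset":[0,0,-1.2],"rotation":[0,0,0]}]' 60
python3 - <<'E'
from h import *
o=st(); print(rot(o['tool_rot'])[:,2].round(4), o['wrist_torque'].round(2))
E
```

```text
t: 20.2
tool_pos: [0.4701, -0.2091, 0.0196]
tool_rot: [-3.025, 0.846, 0.002]
contact_force: [-4.7, 2.5, 7.4]
opening: 0.0114
grip_force: 59.6
t 20.2 tcp [ 0.4701 -0.2091  0.0196] yaw -31.24 F [-4.7  2.5  7.4] open 0.0114 grip 59.6
[-1.4e-03  8.0e-04 -1.0e+00] [ 0.45  0.79 -0.04]
```

```bash
python3 -m handwheel '[{"gripper":1,"offset":[0,0,-0.4],"rotation":[0,0,0]},{"gripper":0.55,"offset":[0,0,-0.4],"rotation":[0,0,0]},{"gripper":0.55,"offset":[0,0,-0.4],"rotation":[0,0,0]},{"gripper":1,"offset":[0,0,-0.4],"rotation":[0,0,0]},{"gripper":1,"offset":[0,0,-0.4],"rotation":[0,0,0]},{"gripper":1,"offset":[0,0,-0.4],"rotation":[0,0,0]},{"gripper":1,"offset":[0,0,-0.4],"rotation":[0,0,0]},{"gripper":1,"offset":[0,0,-0.4],"rotation":[0,0,0]}]' 60
python3 - <<'E'
from h import *
d=grab('wrist','w10'); o=st(); print(rot(o['tool_rot'])[:,2].round(4), o['wrist_torque'].round(2))
h=cv2.cvtColor(d['image'],cv2.COLOR_RGB2HSV).astype(int)
# kerb outer arc + cup: concave edge & left side/back-left corners, on z=.01
lm=((h[...,1]<45)&(h[...,2]>190)).astype(np.uint8); 
n,lab,stt,cen=cv2.connectedComponentsWithStats(lm)
for i in range(1,n):
    if stt[i,4]>150: print(i,stt[i],cen[i].round(0))
E
```

```text
t: 21.2
tool_pos: [0.4703, -0.2097, 0.0189]
tool_rot: [-3.025, 0.847, -0.001]
contact_force: [1.4, -0.2, 1.1]
opening: 0.0116
grip_force: 58.6
t 21.25 tcp [ 0.4704 -0.2098  0.0189] yaw -31.3 F [0.3 0.8 2.4] open 0.0113 grip 58.6
[ 7.e-04 -2.e-04 -1.e+00] [ 0.15 -0.18  0.02]
1 [ 319   73  106  119 5916] [365. 141.]
3 [ 296  141   40   62 1133] [312. 172.]
4 [ 203  174   84   63 2433] [247. 211.]
```

```bash
cat > fc.py <<'E'
from h import *
def fitcup(name,p0,side=True):
    d=load(name); h=cv2.cvtColor(d['image'],cv2.COLOR_RGB2HSV).astype(int)
    lm=((h[...,1]<45)&(h[...,2]>190)).astype(np.uint8)
    n,lab,s,cen=cv2.connectedComponentsWithStats(lm)
    def comp(P,inc=None):
        u,v=w2px(d,[*P,.01]); r=lab[int(v)-6:int(v)+7,int(u)-6:int(u)+7]; r=r[r>0]; return np.bincount(r).argmax()
    def loc(P,p): q=(P-p[:2])*1e3; return q@[np.cos(p[2]),np.sin(p[2])],q@[-np.sin(p[2]),np.cos(p[2])]
    _,P=contour_pts(d,lab==comp(place('cup_a',p0)[-2:].mean(0)*.8+np.array(p0[:2])*.2))
    for tol in(4,1.5):
        x,y=loc(P,p0); A=np.abs(np.hypot(x-50,y)-30)<tol; A&=(np.abs(y)<21)&(x>18); B=(np.abs(y-27)<tol)&(x>-12)&(x<27); C=(np.abs(x-29)<tol)&(np.abs(y)>22)&(np.abs(y)<26)
        def res(p):
            x,y=loc(P[A],p); _,yb=loc(P[B],p); return np.r_[np.hypot(x-50,y)-29.7,yb-26.7]
        r=least_squares(res,p0,loss='soft_l1',x_scale=[.01,.01,.1]); p0=r.x
    print('cup',p0[:2].round(4),np.degrees(p0[2]).round(2),'n',A.sum(),B.sum(),'rms',np.sqrt((r.fun**2).mean()).round(2))
    K0=[.4858,-.274,np.radians(103.5)]
    km=fill((h[...,1]<60)&(h[...,2]>150)&(h[...,2]<240)); q=np.array([w2px(d,[*a,.01]) for a in POLY['kerb30']*0+[0,0]+place('kerb30',K0)])
    # outer arc: V fall-off beyond kerb; contour of kerb region's outer points
    _,Q=contour_pts(d,lab==comp(place('kerb30',K0)[int(40*.35):int(40*.75)].mean(0)*.8+np.array(K0[:2])*.2))
    np.save('Q.npy',Q); x,y=loc(Q,K0); rr=np.hypot(x,y); a=np.degrees(np.arctan2(y,x)); o=(rr>28)&(np.abs(a)<57)
    f=least_squares(lambda c:np.hypot(x[o]-c[0],y[o]-c[1])-29.7,[0,0],loss='soft_l1'); print('kerb arc centre shift in kerb frame mm',f.x.round(2),'n',o.sum(),'ang',a[o].min().round(),a[o].max().round())
    K=np.array(K0); c,s=np.cos(K[2]),np.sin(K[2]); K[:2]+=np.array([c*f.x[0]-s*f.x[1],s*f.x[0]+c*f.x[1]])/1e3
    rel(K,p0); rel(np.array(K0),p0); return p0
E
python3 - <<'E'
from fc import *
fitcup('w10',[.470,-.2085,np.radians(-76.5)])
E
```

```text
cup [ 0.4692 -0.2072] -77.01 n 46 54 rms 0.26
kerb arc centre shift in kerb frame mm [-0.54  0.53] n 71 ang -57.0 12.0
in kerb frame: knob [69.34  0.  ] yaw -180.51
in kerb frame: knob [68.8   0.53] yaw -180.51
```

```bash
python3 -m handwheel '[{"gripper":1,"offset":[1.4,1.2,0],"rotation":[0,0,-0.005]},{"gripper":1,"offset":[3,2.7,0],"rotation":[0,0,-0.005]},{"gripper":1,"offset":[5,4.7,0],"rotation":[0,0,-0.005]},{"gripper":1,"offset":[7,6.7,0],"rotation":[0,0,-0.005]},{"gripper":1,"offset":[9,8.7,0],"rotation":[0,0,-0.005]},{"gripper":1,"offset":[10,9.7,0],"rotation":[0,0,-0.005]},{"gripper":1,"offset":[10.8,10.4,0],"rotation":[0,0,-0.005]},{"gripper":1,"offset":[10.8,10.4,0],"rotation":[0,0,-0.005]}]' 60
python3 - <<'E'
from fc import *
d=grab('wrist','w11'); st()
fitcup('w11',[.4726,-.2215,np.radians(-76.6)])
E
```

```text
t: 22.25
tool_pos: [0.4736, -0.2236, 0.0189]
tool_rot: [-3.026, 0.839, 0.002]
contact_force: [-1.8, 3.6, 5.7]
opening: 0.0117
grip_force: 59.0
t 22.3 tcp [ 0.4736 -0.2236  0.0189] yaw -31.01 F [-1.   3.1  5.1] open 0.0118 grip 59.0
cup [ 0.4727 -0.2213] -76.62 n 44 56 rms 0.24
kerb arc centre shift in kerb frame mm [-0.1   0.02] n 57 ang -56.0 4.0
in kerb frame: knob [54.43  0.42] yaw -180.12
in kerb frame: knob [54.34  0.43] yaw -180.12
```

```bash
python3 -m handwheel '[{"gripper":1,"offset":[0.3,0,-0.25],"rotation":[0,0,0]},{"gripper":1,"offset":[0.8,0.3,-0.25],"rotation":[0,0,0]},{"gripper":1,"offset":[1.3,0.8,-0.25],"rotation":[0,0,0]},{"gripper":1,"offset":[1.7,1.2,-0.25],"rotation":[0,0,0]},{"gripper":1,"offset":[2.1,1.6,-0.25],"rotation":[0,0,0]},{"gripper":1,"offset":[2.3,1.8,-0.25],"rotation":[0,0,0]},{"gripper":1,"offset":[2.5,2,-0.25],"rotation":[0,0,0]},{"gripper":1,"offset":[2.5,2,-0.25],"rotation":[0,0,0]}]' 60
python3 - <<'E'
from fc import *
d=grab('wrist','w12'); st()
fitcup('w12',[.4732,-.2245,np.radians(-76.6)])
E
```

```text
t: 23.3
tool_pos: [0.4749, -0.2268, 0.0189]
tool_rot: [-3.027, 0.84, 0.001]
contact_force: [-1.1, 5.8, 3.9]
opening: 0.0118
grip_force: 58.9
t 23.35 tcp [ 0.4749 -0.2268  0.0189] yaw -31.01 F [-0.5  4.5  5.5] open 0.0117 grip 58.9
cup [ 0.4739 -0.224 ] -76.91 n 13 58 rms 0.42
kerb arc centre shift in kerb frame mm [27.19  2.5 ] n 184 ang -56.0 6.0
in kerb frame: knob [24.25 -2.59] yaw -180.41
in kerb frame: knob [51.43 -0.1 ] yaw -180.41
```

```bash
python3 -m handwheel '[{"gripper":1,"offset":[0,0,-0.3],"rotation":[0,0,0]},{"gripper":1,"offset":[0,0,-0.3],"rotation":[0,0,0]},{"gripper":1,"offset":[0,0,-0.3],"rotation":[0,0,0]},{"gripper":1,"offset":[0,0,-0.3],"rotation":[0,0,0]},{"gripper":1,"offset":[0,0,-0.3],"rotation":[0,0,0]},{"gripper":1,"offset":[0,0,-0.3],"rotation":[0,0,0]},{"gripper":1,"offset":[0,0,-0.3],"rotation":[0,0,0]},{"gripper":1,"offset":[0,0,-0.3],"rotation":[0,0,0]}]' 60
python3 - <<'E'
from h import *
F=[]
for i in range(3): F.append(ctrl.get_obs()['contact_force']); d=grab('wrist','w13')
st(); print(np.mean(F,0).round(2))
# profile along kerb axis from kerb r=24 to r=38, several angles, V channel
V=cv2.cvtColor(d['image'],cv2.COLOR_RGB2GRAY).astype(float)
K=[.4858,-.274,np.radians(103.4)]
for a in(-35,-20,-5,8):
    P=[w2px(d,[K[0]+r*1e-3*np.cos(K[2]+np.radians(a)),K[1]+r*1e-3*np.sin(K[2]+np.radians(a)),.01]) for r in np.arange(26,36,.7)]
    print(a,cv2.remap(V.astype(np.float32),np.float32(P).reshape(-1,1,2)[...,0],np.float32(P).reshape(-1,1,2)[...,1],cv2.INTER_LINEAR).ravel().astype(int))
E
```

```text
t: 24.35
tool_pos: [0.4748, -0.227, 0.019]
tool_rot: [-3.027, 0.84, 0.001]
contact_force: [0.3, 5.1, -0.2]
opening: 0.0118
grip_force: 58.5
t 24.5 tcp [ 0.4748 -0.2271  0.019 ] yaw -31.01 F [-0.   3.7 -0.1] open 0.0116 grip 58.5
[ 0.09  4.94 -0.68]
-35 [208 208 209 207 205 187 196 243 246 246 246 246 246 246 246]
-20 [187 181 192 192 197 196 190 240 247 246 246 246 246 246 246]
-5 [204 205 207 203 207 193 199 233 247 246 246 246 246 246 248]
8 [ 93  98  99 101 104 101 110 143 148 150 149 149 148 148 149]
```

```bash
python3 -m handwheel '[{"gripper":1,"offset":[0.1,0.1,0],"rotation":[0,0,0]},{"gripper":1,"offset":[0.2,0.2,0],"rotation":[0,0,0]},{"gripper":1,"offset":[0.2,0.2,0],"rotation":[0,0,0]},{"gripper":1,"offset":[0.2,0.2,0],"rotation":[0,0,0]},{"gripper":1,"offset":[0.2,0.2,0],"rotation":[0,0,0]},{"gripper":1,"offset":[0.2,0.2,0],"rotation":[0,0,0]},{"gripper":1,"offset":[0.2,0.2,0],"rotation":[0,0,0]},{"gripper":1,"offset":[0.2,0.2,0],"rotation":[0,0,0]}]' 60
python3 - <<'E'
from h import *
F=[]
for i in range(3): F.append(ctrl.get_obs()['contact_force']); d=grab('wrist','w14')
st(); print(np.mean(F,0).round(2))
E
```

```text
t: 25.5
tool_pos: [0.4748, -0.2271, 0.0191]
tool_rot: [-3.027, 0.84, 0.001]
contact_force: [-0.0, 5.9, 0.3]
opening: 0.0117
grip_force: 58.5
t 25.65 tcp [ 0.4748 -0.2271  0.0191] yaw -31.01 F [-0.4  5.2  0.5] open 0.0116 grip 58.5
[-0.32  5.67 -0.08]
```

```bash
python3 -m handwheel '[{"gripper":1,"offset":[0.15,0.15,0],"rotation":[0,0,0]},{"gripper":1,"offset":[0.3,0.25,0],"rotation":[0,0,0]},{"gripper":1,"offset":[0.3,0.25,0],"rotation":[0,0,0]},{"gripper":1,"offset":[0.3,0.25,0],"rotation":[0,0,0]},{"gripper":1,"offset":[0.3,0.25,0],"rotation":[0,0,0]},{"gripper":1,"offset":[0.3,0.25,0],"rotation":[0,0,0]},{"gripper":1,"offset":[0.3,0.25,0],"rotation":[0,0,0]},{"gripper":1,"offset":[0.3,0.25,0],"rotation":[0,0,0]}]' 60
python3 - <<'E'
from h import *
F=[]
for i in range(4): F.append(ctrl.get_obs()['contact_force']); d=grab('wrist','w14')
st(); print(np.mean(F,0).round(2))
V=cv2.cvtColor(d['image'],cv2.COLOR_RGB2GRAY).astype(np.float32); K=[.4858,-.274,np.radians(103.4)]
for a in(-40,-20,-5,8):
    P=np.float32([w2px(d,[K[0]+r*1e-3*np.cos(K[2]+np.radians(a)),K[1]+r*1e-3*np.sin(K[2]+np.radians(a)),.01]) for r in np.arange(26,36,.7)])
    print(a,cv2.remap(V,P[:,:1],P[:,1:],cv2.INTER_LINEAR).ravel().astype(int))
E
```

```text
t: 26.65
tool_pos: [0.4748, -0.2271, 0.0191]
tool_rot: [-3.026, 0.84, 0.002]
contact_force: [-2.1, 7.8, 1.8]
opening: 0.012
grip_force: 58.6
t 26.85 tcp [ 0.4748 -0.2271  0.0191] yaw -31.02 F [-1.1  6.6  1.1] open 0.0116 grip 58.6
[-1.31  7.25  0.93]
-40 [185 178 183 178 199 192 203 249 246 246 246 246 246 246 246]
-20 [184 180 191 195 199 198 204 234 247 246 246 246 246 246 246]
-5 [205 205 204 206 204 200 203 234 247 246 246 246 246 246 247]
8 [ 96 100  98 100 102  97 117 145 147 149 148 149 147 147 149]
```

Steady at about 7.4 N with a uniform joint. Next I'll ease off, release and lift.

```bash
python3 -m handwheel '[{"gripper":1,"offset":[-0.1,-0.1,0],"rotation":[0,0,0]},{"gripper":0.35,"offset":[-0.1,-0.1,0],"rotation":[0,0,0]},{"gripper":0.35,"offset":[-0.1,-0.1,0],"rotation":[0,0,0]},{"gripper":0.35,"offset":[-0.1,-0.1,0],"rotation":[0,0,0]},{"gripper":0.35,"offset":[-0.1,-0.1,-6],"rotation":[0,0,0]},{"gripper":0.35,"offset":[-0.1,-0.1,-30],"rotation":[0,0,0]},{"gripper":0.35,"offset":[-0.1,-0.1,-70],"rotation":[0,0,0]},{"gripper":0.35,"offset":[-0.1,-0.1,-120],"rotation":[0,0,0]}]' 60
python3 - <<'E'
from h import *
grab('wrist','x'); d=grab('wrist','w15'); st()
V=cv2.cvtColor(d['image'],cv2.COLOR_RGB2GRAY).astype(np.float32); K=[.4858,-.274,np.radians(103.4)]
h=cv2.cvtColor(d['image'],cv2.COLOR_RGB2HSV); S=h[...,1].astype(np.float32)
for a in(-40,-20,0,20,40):
    P=np.float32([w2px(d,[K[0]+r*1e-3*np.cos(K[2]+np.radians(a)),K[1]+r*1e-3*np.sin(K[2]+np.radians(a)),.01]) for r in np.arange(12,37,1)])
    for I in(V,S): print(a,cv2.remap(I,P[:,:1],P[:,1:],cv2.INTER_LINEAR).ravel().astype(int))
m=((h[...,1]<45)&(h[...,2]>90)).astype(np.uint8)
knob=((h[...,0]<20)|(h[...,0]>165))&(h[...,1]>60)&(h[...,2]<200)
w=knob.astype(np.uint8)
for n,p in(('nose',[.4911,-.2954,np.radians(103.4)]),('cup_a',[.4739,-.2251,np.radians(-76.6)])):
    q=np.array([w2px(d,[*a,.01]) for a in place(n,p)])
    mm=cv2.fillPoly(np.zeros_like(m),[np.round(q).astype(int)],1); print(n,'white/wood cover',((m|w)*mm).sum()/mm.sum()); 
E
```

```text
t: 27.85
tool_pos: [0.4744, -0.2274, 0.1398]
tool_rot: [-3.027, 0.84, 0.003]
contact_force: [1.7, -0.4, 0.4]
opening: 0.0277
grip_force: 0.0
t 27.95 tcp [ 0.4789 -0.2303  0.147 ] yaw -31.0 F [1.5 0.1 0. ] open 0.028 grip 0.0
-40 [247 247 247 247 248 251 214 196 159 169 172 161 181 175 173 172 170 204
 194 250 248 247 247 247 247]
-40 [ 0  0  0  0  1  0 10 18 13 10  9 12 14 11 11 11 11 19 11  0  0  0  0  0
  0]
-20 [247 247 247 247 247 252 209 191 183 178 188 172 146 164 174 164 177 200
 213 243 249 247 247 247 247]
-20 [ 0  0  0  0  0  0  7 20 15 10 17 10  4 11 13 13 16 19 12  0  0  0  0  0
  0]
0 [247 247 247 247 247 249 245 203 191 179 165 168 173 162 140 143 159 193
 205 242 249 247 247 247 247]
0 [ 0  0  0  0  0  0  2 23 13 13 11  9 14 15 12  9 14 19 13  1  0  0  0  0
  0]
20 [247 247 247 247 247 250 232 186 176 138 155 146 161 145 158 140 156 165
 206 243 249 247 247 249 235]
20 [ 0  0  0  0  0  0  3 23 15  8 10  9 11 11  9  8 11 12 11  1  0  0  0  0
  2]
40 [247 247 247 247 247 250 230 196 191 165 162 147 130 139 151 150 155 164
 182 234 252 184 155 159 157]
40 [ 0  0  0  0  0  0  5 21 20  9 11 10 13  8  8 10  8 14 12  3  0  6  5  5
  4]
nose white/wood cover 0.9914893617021276
cup_a white/wood cover 0.9888383629599008
```

No board green (low saturation throughout) shows in either joint, so both leaves are home and released. cup_b was never touched.

```bash
python3 -c "
from h import *
print(ctrl.finish_job())"
```

```text
the job is handed in; nothing more can be done
None
```

The job is handed in: the nose leaf was pressed home at about 6 N on the inside edge, then the 30 mm hollow leaf (cup_a) at about 7 N on the outside; both were left flat and released, and cup_b and the bystanders were not touched.

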